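Slide the jig cover onto its locating pin and hold it down

ROBOT

A 7-joint arm with a two-finger parallel gripper is mounted at the origin on the work surface. World frame = base frame: x ahead of the robot, y to its left, z up, the work surface at z = 0. Lengths are in m, angles in rad, forces in N, time in s.
With the tool pointing down it reaches from about 0.35 to 0.9 m from the base axis. Payload 7.2 kg.
Tool frame: the origin (TCP) lies at the very end of the fingers, on their centre line; the grasp point (between the pads) lies 19 mm behind it (env.tcp_to_grasp is the distance from the TCP to the grasp point, in m); y points along the fingers, z is the direction in which the jaws open and shut, and the axes are right-handed (so a half turn about y gives the same grasp; the last joint's range is limited). The gripper opens to 85 mm and grips with 20 to 120 N. Pads are 22 mm wide; open, the fingers measure 114 mm over their backs; the gripper's body (76 mm by 85 mm) begins 54 mm behind the grasp point. The pads swing forward as they close: fully open they stand 13 mm farther back than shut.
Start: joints at [-1.286, 0.411, -0.013, 1.596, 0.006, 1.134, -0.082], TCP at [0.216, 0.587, 0.231] pointing down, gripper open.
Joint ranges: [-2.95, 2.95], [-0.29, 1.99], [-1.47, 1.44], [0.14, 2.54], [-1.03, 4.17], [0.13, 1.85], [-2.86, 2.86]. Speed limits (rad/s): [2.39, 2.39, 3.01, 3.01, 3.14, 3.14, 3.14].

INTERFACE

Orientations are given as a unit quaternion [x, y, z, w].
In Python, from rig import env gives the robot as it stands. The module is installed in compiled form; this text tells all that it offers.
- The arm moves only by the tool send_rows, never from a script. Its argument "deltas" is text: rows parted by semicolons, each of 7 numbers parted by spaces: the turn, a rotation vector about the tool's x, y, z in rad, then the shift along the tool's x, y, z in units of 30 mm (1.0 is 30 mm), then the finger opening in mm, from 0 to 85.4. A call has 1 to 20 rows; each row is the pose to reach, as a shift and turn from the pose measured when the call began, along the tool's axes at that moment; what a row does not reach only later rows make up. A row lasts 1/12 s, in which the tool goes at most 41.7 mm and 7.16 degrees, less where a joint would pass 70% of its speed; a pose out of reach is approached as far as the arm can. A call with a gripper value outside its range is refused whole. The fingers move at their own pace and stop on an object; "squeeze" is the grip in N (left out, the last holds). Time passes only in rows, so rows that repeat a pose let the fingers close. It gives the time, the measured TCP pose, the force and the opening at its end, in the units of the state.
- env.sense(): the state, without advancing time (a new reading comes with each control period).
- env.grab_frame(name): name is "side" or "top" or "wrist"; returns a dict with "color" (480x640x3 uint8, red, green, blue), "mtx" (3x3 intrinsics, pixels), "k1" (the pictures are not rectified: a ray, as slopes to the right and down, at radius r is drawn at 1 + k1 r^2 times it, then the intrinsics apply), "R" (3x3) and "t" (3): a world point X has camera coordinates R X + t. Camera axes: x right, y down, z forward; pixel columns grow to the right and rows downward; lengths in m; the calibration is good to about 2 mm. A picture is of the moment at which its call begins. There is no depth.
- env.close_job(): hands the job in, once; it reports no verdict.
The state is a dict: "t": time; "q": joint angles; "qvel": joint speeds; "joint_torque": joint torques, N m; "eef_pos": TCP position; "tool_rot": TCP orientation; "ft_force": force on the tool from outside, world axes, zero at the start; "moment": the same for the moment, N m; "opening": finger opening in m.
Only numpy, scipy, OpenCV 4.12 (cv2) and the standard library are available. Lean on these libraries where they do the work, as an engineer would, in place of code of your own. Each camera call takes 0.05 s, during which the arm holds its last target. There are 200 camera calls.

TASK

Take the loose brass jig cover by its knob, lay it on the open apron of the steel jig and slide it along the track, under the brass keeper lips, until it drops over the locating pin in the pocket. Then press it down against the spring until it is fully home and clamps the watch bezel, and finish with the gripper still holding it down: do not let go. Leave the other things on the counter where they are.

Things in the scene. Friction and masses are not known exactly. Their poses are not given: they have to be found in the camera images.
- cover: Loose brass jig cover, 0.28 to 0.42 kg: a plate 60 mm (its x) by 48 mm (y), 17 mm thick, with a round knurled knob on its centre. Origin: centre of the plate's underside, z up. In the middle of the underside a blind round hole, 14 mm wide, 14 mm deep, not seen from above. The same after a half turn. Starts flat on the counter, clear of the jig.
- cover_knob (a point): Middle of the knob's grip, on the cover's axis, 59 mm above its underside. The grip is a cylinder 22 mm wide from 44 to 74 mm above the underside; below it a skirt disc 32 mm wide (40 to 44 mm) and a neck 14 mm wide down to the plate.
- jig: Dark steel jig fixed to the counter, from x = -190 to +43 mm, 78 mm wide on a 6 mm foot flange 116 mm wide. Origin: on the counter under the locating pin; x is the direction in which the cover slides to the pin (roughly to the robot's left), z up. A flat track, top 40 mm above the counter, runs from the open apron at the tail (x = -190) to x = -32.5 mm, then drops into the pocket.
- jig_apron (a point): Middle of the open apron at the tail, on the track's top (40 mm above the counter), 155 mm from the pin. From x = -132 to -95 mm low flared guides (tops 52 mm above the counter) lead in, narrowing from 74 to 51 mm.
- jig_keepers (a point): Where the keepers begin (jig x = -95 mm), on the centre line at the lips' underside, 60 mm above the counter. From here to the end, side rails 51 mm apart carry two brass lips, underside 60 mm and top 64 mm above the counter (bolt heads on them 68 mm), with an open slot 31 mm wide between them for the cover's neck.
- jig_pocket (a point): Centre of the pocket at the height of its four corner shoulders, 28 mm above the counter: the cover is fully home when its plate lies on them. The pocket runs from jig x = -32.5 to +31 mm, where an upright end stop as high as the lips closes it; 51 mm wide.
- jig_pin (a point): Top centre of the locating pin in the pocket, 39 mm above the counter: 10 mm wide, chamfered, upright. Seen through the slot from above until the cover hides it.
- bed (a joint): How far the spring bed in the pocket, carrying a thin silver watch bezel around the pin, is pushed down (m). 0 at rest, bezel top 34 mm above the counter; 0.006 with the cover on the shoulders. The spring pushes up with 6 N at rest and 1 N more per mm (12 N with the cover home), so the cover's weight alone does not push it down, and it lifts the cover if let go.
- watch_case: Bystander: silver pocket watch case, 50 mm disc 13 mm thick with a bow, lying flat. Origin at the centre of its underside.
- loupe: Bystander: black horn eye loupe, 34 mm wide, 32 mm tall. Origin at the centre of its underside.
- ring_box: Bystander: red lacquered ring box, 55 x 55 x 41 mm. Origin at the centre of its underside.
- tweezers: Bystander: steel tweezers, 130 mm long, lying flat. Origin at the centre of its underside.
- bench_block: Bystander: round steel bench block, 56 mm wide, 22 mm tall. Origin at the centre of its underside.
- ring_stock: Bystander: small wooden tray, 90 x 60 x 18 mm, with three rings. Origin at the centre of its underside.
There are look-alikes about, which are no part of the job. What is shaped like the cover but blue or green is not meant. Of the things that look like the jig, take the one that is nearest to the robot's base at the start.

How it is judged:
On the way:
1. the cover slides along the track under the keeper lips (x of cover in the frame of jig between -0.095 and -0.02 m and y of cover in the frame of jig between -0.005 and 0.005 m and z of cover in the frame of jig between 0.036 and 0.045 m), for 0.1 s.
At the end, for the whole second after the job is handed in: The cover sits over the pin (centres within 4 mm, in line within 0.08 rad, level within 0.05 rad), its underside within 1.7 mm of the shoulders and the spring bed pushed down at least 4.3 mm, at rest, with the gripper's fingers still on it (over 2 N) through the last second (z of cover in the frame of jig below 0.0297 m and horizontal distance between cover and jig_pin below 0.004 m and angle between the x axis of cover and the x axis of jig, either way round below 0.08 rad and angle between cover's own z axis and vertical below 0.05 rad and value of joint bed above 0.0043 m and contact force between cover and the fingers above 2 N and linear speed of cover below 0.02 m/s); the arm keeps its last pose, push and grip.
It fails at once if a bystander is moved by more than 30 mm (distance of any of watch_case, loupe, ring_box, tweezers, bench_block, ring_stock from where it was at the start of the episode above 0.03 m).
It also fails if it takes over 45 s, if anything falls off the work surface, if the arm or the gripper's body presses on something with over 40 N, if the wrist force passes 120 N, or if a joint passes its speed limit or range.

## Working session

There is one attempt and no reset: what is moved stays moved. The work goes in short steps, Python scripts to look and compute and a tool call to move; the robot and the scene stay as the last step left them, time stands still between calls to the robot, and variables do not carry over. Pictures are saved under pics/ and viewed, about 8 in all and at most 12, crops included, and the job is handed in when it is done.

Besides the shell and the picture viewer there is one more tool, called after "Request:" by a JSON object that holds its "op" and its "data", one argument or row to a line. send_rows: Moves the arm, as the interface text tells. Its arguments: {"type":"object","properties":{"deltas":{"type":"string"},"squeeze":{"type":"number"}},"required":["deltas"]}

```bash
mkdir -p pics
cat > h.py <<'E'
import numpy as np, cv2
from scipy.spatial.transform import Rotation as Rn
from rig import env
def shot(n,fn=None):
    f=env.grab_frame(n)
    if fn: cv2.imwrite(fn,f["color"][:,:,::-1])
    return f
def ray(f,u,v):
    K=f["mtx"];d=np.array([(u-K[0,2])/K[0,0],(v-K[1,2])/K[1,1]]);s=d.copy()
    for _ in range(30): s=d/(1+f["k1"]*(s@s))
    R=np.array(f["R"]);c=-R.T@np.array(f["t"]);return c,R.T@np.array([s[0],s[1],1])
def atz(f,u,v,z):
    c,d=ray(f,u,v);return c+d*(z-c[2])/d[2]
def proj(f,X):
    p=np.array(f["R"])@np.array(X)+f["t"];s=p[:2]/p[2];s=s*(1+f["k1"]*(s@s));K=f["mtx"]
    return np.array([K[0,0]*s[0]+K[0,2],K[1,1]*s[1]+K[1,2]])
E
python3 - <<'E'
from h import *
import pickle
F={n:shot(n,f"pics/{n}0.png") for n in("top","side")}
pickle.dump(F,open("F0.pkl","wb"))
for n in F: f=F[n];print(n,f["mtx"],f["k1"],-f["R"].T@f["t"],f["R"])
print(env.sense(),env.tcp_to_grasp)
E
```

```text
top [[469.42024404   0.         321.09999628]
 [  0.         469.42024404 243.8407689 ]
 [  0.           0.           1.        ]] -0.11599720847260682 [0.44620963 0.1017565  1.20800861] [[-8.99896417e-05 -9.99747167e-01  2.24854143e-02]
 [-9.95201470e-01 -2.11059400e-03 -9.78242238e-02]
 [ 9.78469482e-02 -2.23863205e-02 -9.94949661e-01]]
side [[556.70140623   0.         324.26042225]
 [  0.         556.70140623 236.49229079]
 [  0.           0.           1.        ]] -0.10917855118993292 [ 0.18548222 -0.59528876  0.9408525 ] [[ 0.85643988 -0.51586575 -0.01983066]
 [-0.39495507 -0.62999963 -0.66866356]
 [ 0.33244732  0.58050236 -0.74330061]]
{'t': 0.1, 'q': array([-1.28620111,  0.41184134, -0.01270739,  1.59695334,  0.0055989 ,
        1.13430565, -0.08222086]), 'qvel': array([-0.00106734, -0.00133945, -0.00061453,  0.00075286,  0.00045223,
        0.00050861,  0.00027104]), 'joint_torque': array([ 2.56397092e-03, -6.01831627e+01,  6.83887973e-01, -3.00086939e+01,
        1.39313107e-02,  6.52695351e-03, -3.29930106e-05]), 'eef_pos': array([0.21583522, 0.58607441, 0.23052671]), 'tool_rot': array([ 0.69665138, -0.12414117,  0.12403191, -0.69561621]), 'ft_force': array([-0.67703634, -0.25305449, -0.77263908]), 'moment': array([-0.02422291, -0.01985748,  0.02988469]), 'opening': 0.08541977809905892} 0.0187
```

View pics/top0.png

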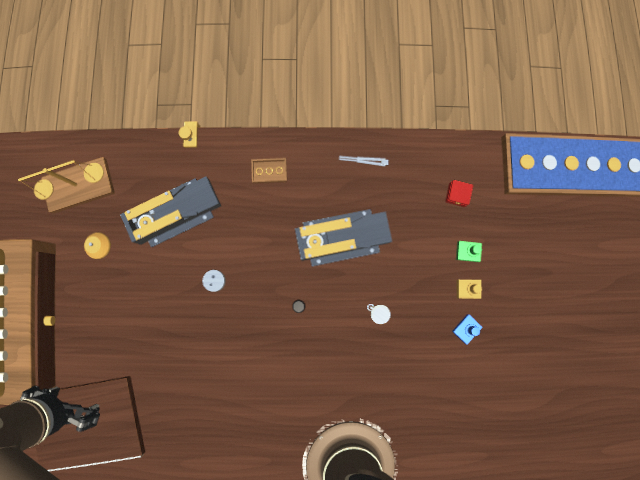

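View pics/side0.png

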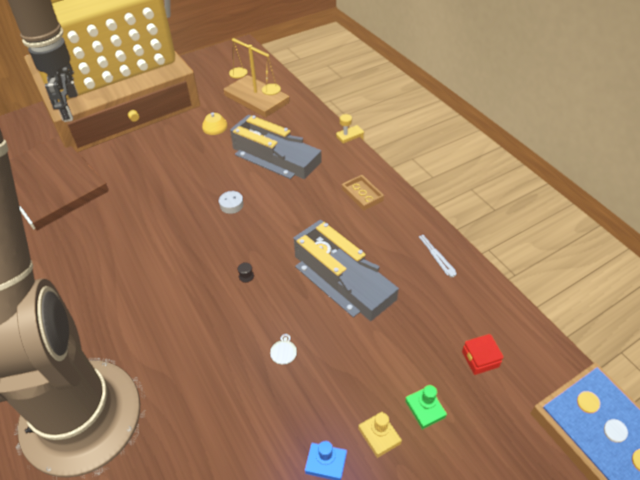

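Candidates, top view pixels. Covers: brass (470,289), green (470,251), blue (468,329), and a brass upright thing (188,133). Jigs: (345,237) and (170,210). By the description I choose the brass one at (470,289) and the jig at (345,237), which is nearer the base. I'll check both in one crop.

Run:
```python
from h import *
a=cv2.imread("pics/top0.png");b=cv2.imread("pics/side0.png")
z=lambda im,x,y,w,h,s:cv2.resize(im[y:y+h,x:x+w],None,fx=s,fy=s,interpolation=cv2.INTER_CUBIC)
o=np.zeros((600,800,3),np.uint8)
def put(im,x,y):o[y:y+im.shape[0],x:x+im.shape[1]]=im
put(z(a,290,200,106,74,5),0,0)         # top jig 530x370
put(z(a,450,270,45,40,6),530,0)   # cover 270x240
put(z(b,290,215,110,106,2),530,245) #side jig
put(z(b,355,405,50,55,4),0,375) # side cover 200x220
put(z(a,170,115,40,40,5),210,375)
cv2.imwrite("pics/c1.png",o)
```

```text
(no output)
```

View pics/c1.png

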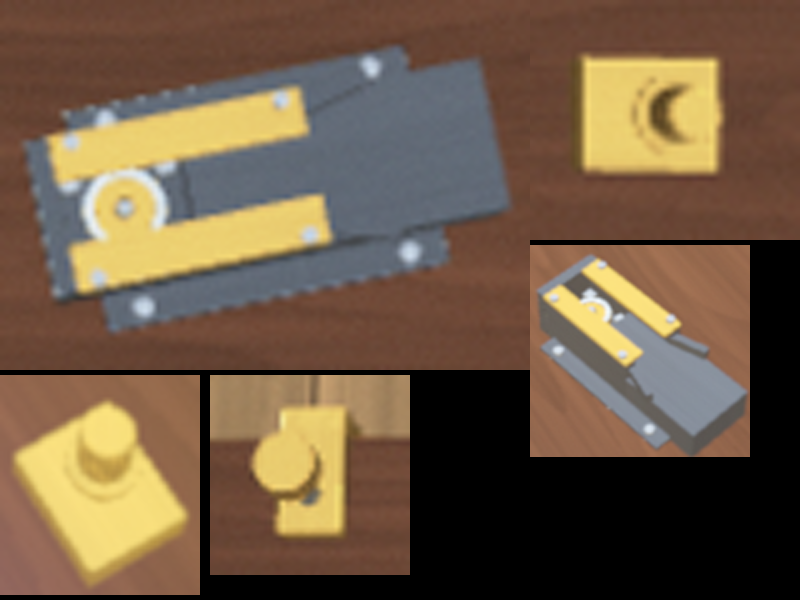

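The crop confirms the choice: a flat plate with an upright knob, and a jig with its keepers, pin (crop 124,208) and tail corners (480,58) and (510,207). The far brass thing is a tipped or different part. Now to fit the poses.

```bash
cat >> h.py <<'E'
from scipy.optimize import least_squares
def fit(obs,x0):
    """obs: list of (frame, local xyz, uv); pose x,y,yaw on the counter"""
    def w(p,L): c,s=np.cos(p[2]),np.sin(p[2]);return [p[0]+c*L[0]-s*L[1],p[1]+s*L[0]+c*L[1],L[2]]
    r=lambda p:np.concatenate([proj(f,w(p,L))-uv for f,L,uv in obs])
    s=least_squares(r,x0,loss="soft_l1");return s.x,r(s.x).reshape(-1,2).round(1)
E
python3 - <<'E'
from h import *
import pickle
F=pickle.load(open("F0.pkl","rb"));T,S=F["top"],F["side"]
tc=lambda x,y:np.array([290+x/5-.4,200+y/5-.4])
J=[((0,0,.039),tc(124,208)),((-.19,.039,.04),tc(510,207)),((-.19,-.039,.04),tc(480,58)),((-.095,.0155,.064),tc(325,195)),((-.095,-.0155,.064),tc(309,133)),((.043,-.039,.064),tc(25,143)),((.043,.039,.064),tc(57,300))]
p,r=fit([(T,*a) for a in J],[.55,.15,1.5]);print("jig",p,r.tolist())
cc=lambda x,y:np.array([450+(x-530)/6-.4,270+y/6-.4])
C=[((.03,-.024,.017),cc(583,56)),((-.03,-.024,.017),cc(718,56)),((-.03,.024,.017),cc(718,172)),((.03,.024,.017),cc(583,172))]
print("cover",fit([(T,*a) for a in C],[.45,-.25,1.57]))
sc=lambda x,y:np.array([355+x/4-.4,405+(y-375)/4-.4])
D=[((.03,-.024,.017),sc(107-93,455)),((-.03,-.024,.017),sc(186,513)),((-.03,.024,.017),sc(92,572))]
D=[((-.03,-.024,.017),sc(186,513)),((-.03,.024,.017),sc(92,572)),((.03,.024,.017),sc(14,455))]
print("cover side",fit([(S,*a) for a in D],[.45,-.25,1.57]))
print("knobtop side",atz(S,*sc(107,412),.074),"top",atz(T,474.8,288.5,.074))
E
```

```text
jig [0.56762822 0.09102417 1.7768548 ] [[0.5, 0.1], [0.3, 0.1], [-0.4, -0.1], [-0.5, -0.0], [0.1, 0.1], [0.0, 0.1], [-0.0, -0.3]]
cover (array([ 0.44822215, -0.30827928,  1.55669122]), array([[-0.1,  0.2],
       [-0.1,  0.4],
       [ 0.1, -0.3],
       [ 0.1, -0.4]]))
cover side (array([ 0.4464563, -0.3097065,  1.5643493]), array([[-0.1,  0.1],
       [-0. , -0.2],
       [ 0.1,  0.1]]))
knobtop side [ 0.45062215 -0.30335675  0.074     ] top [ 0.44826299 -0.3015315   0.074     ]
```

```bash
cat >> h.py <<'E'
def plan(targets,yawz=None):
    """print tool-frame deltas (30mm units, rotvec) to each (x,y,z,jaw azimuth) target"""
    s=env.sense();R=Rn.from_quat(s["tool_rot"]);p=s["eef_pos"]
    zz=R.as_matrix()[:,2];az=np.arctan2(zz[1],zz[0])
    print("t",round(s["t"],2),"p",p.round(4),"jaw az",round(az,4),"yaxis",R.as_matrix()[:,1].round(4),"open",round(s["opening"],4),"F",s["ft_force"].round(1),"q7",s["q"][6].round(2))
    for x,y,z,a in targets:
        a=az+(a-az+np.pi/2)%np.pi-np.pi/2
        ya=np.array([0,0,-1.]);za=np.array([np.cos(a),np.sin(a),0]);M=np.c_[np.cross(ya,za),ya,za]
        print((R.inv()*Rn.from_matrix(M)).as_rotvec().round(3),(R.inv().apply(np.array([x,y,z])-p)/.03).round(3))
E
python3 - <<'E'
from h import *
plan([(.45,.1,.25,1.777),(.447,-.2,.2,1.56),(.447,-.309,.16,1.56),(.447,-.309,.16,0)])
E
```

```text
t 0.1 p [0.2158 0.5861 0.2305] jaw az 1.218 yaxis [-4.0e-04 -1.4e-03 -1.0e+00] open 0.0854 F [-0.7 -0.3 -0.8] q7 -0.08
[ 0.001 -0.559 -0.   ] [ 12.923  -0.629 -12.509]
[ 0.001 -0.342 -0.   ] [ 16.284   1.051 -21.925]
[ 0.001 -0.342 -0.   ] [ 17.54    2.39  -25.332]
[1.000e-03 1.218e+00 1.000e-03] [ 17.54    2.39  -25.332]
```

Request:
{"op": "send_rows", "data": {
  "deltas": "0 -0.34 0 4 0 -4 85;0 -0.34 0 10 -0.6 -9.5 85;0 -0.34 0 12.5 -0.6 -12 85;0 -0.34 0 12.5 -0.6 -12 85;0 -0.34 0 12.5 -0.6 -12 85;0 -0.34 0 12.5 -0.6 -12 85;0 -0.34 0 12.5 -0.6 -12 85;0 -0.34 0 12.5 -0.6 -12 85;0 -0.34 0 12.5 -0.6 -12 85;0 -0.34 0 12.5 -0.6 -12 85;0 -0.34 0 14 -0.6 -15 85;0 -0.34 0 17 1 -23 85;0 -0.34 0 17 1 -23 85;0 -0.34 0 17 1 -23 85;0 -0.34 0 17 1 -23 85;0 -0.34 0 17 1 -23 85;0 -0.34 0 17 1 -23 85;0 -0.34 0 17 1 -23 85;0 -0.34 0 17 1 -23 85;0 -0.34 0 17 1 -23 85",
  "squeeze": 70
}}

```text
t: 1.77
eef_pos: [0.4513, -0.2004, 0.2057]
tool_rot: [0.708, -0.004, 0.004, -0.707]
ft_force: [0.8, 0.7, 0.7]
opening: 0.085
```

Run:
```python
from h import *
import pickle
plan([(.447,-.309,.16,1.56)])
f=shot("wrist","pics/w1.png");pickle.dump(f,open("w1.pkl","wb"))
print(proj(f,[.447,-.309,.017]),proj(f,[.447,-.309,.074]))
```

```text
t 1.77 p [ 0.4513 -0.2004  0.2057] jaw az 1.5585 yaxis [-1.0e-04 -1.3e-03 -1.0e+00] open 0.085 F [0.8 0.7 0.7] q7 2.02
[ 0.001 -0.002 -0.   ] [-0.097  1.527 -3.62 ]
[213.41952983 203.14490061] [192.9805698 218.7718325]
```

View pics/w1.png

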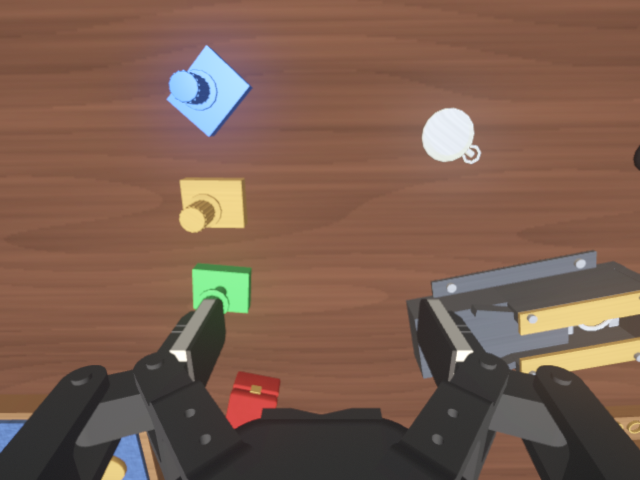

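The wrist view shows the plate centred at about (212,204) and the knob top at (193,219). Both are within 1 px of the predicted positions, so I'll descend and grip.

Request:
{"op": "send_rows", "data": {
  "deltas": "0 0 0 -0.1 1 -2 85;0 0 0 -0.1 2.3 -3.62 85;0 0 0 -0.1 2.5 -3.62 85;0 0 0 -0.1 2.5 -3.62 85;0 0 0 -0.1 3.5 -3.62 85;0 0 0 -0.1 4.5 -3.62 85;0 0 0 -0.1 5.0 -3.62 85;0 0 0 -0.1 5.27 -3.62 85;0 0 0 -0.1 5.27 -3.62 85;0 0 0 -0.1 5.27 -3.62 20;0 0 0 -0.1 5.27 -3.62 0;0 0 0 -0.1 5.27 -3.62 0;0 0 0 -0.1 5.27 -3.62 0;0 0 0 -0.1 5.27 -3.62 0;0 0 0 -0.1 5.27 -3.62 0;0 0 0 -0.1 5.27 -3.62 0;0 0 0 -0.1 5.27 -3.62 0;0 0 0 -0.1 5.27 -3.62 0",
  "squeeze": 70
}}

```text
t: 3.32
eef_pos: [0.4464, -0.318, 0.049]
tool_rot: [0.709, -0.006, 0.007, -0.705]
ft_force: [-1.3, 3.9, 7.9]
opening: 0.02
```

Run:
```python
from h import *
jx,jy,ja=.5676,.0910,1.7769
c,s=np.cos(ja),np.sin(ja)
P=lambda d:(jx+c*d,jy+s*d)
a=ja-1.5605+1.5585
plan([(*P(-.155),.12,a),(*P(-.155),.09,a),(*P(-.155),.1,a)])
print(env.sense()["eef_pos"])
```

```text
t 3.32 p [ 0.4464 -0.318   0.049 ] jaw az 1.552 yaxis [ 0.0017 -0.0059 -1.    ] open 0.02 F [-1.3  3.9  7.9] q7 2.41
[ 0.006 -0.223  0.001] [ 4.941 -2.407  8.655]
[ 0.006 -0.223  0.001] [ 4.939 -1.407  8.661]
[ 0.006 -0.223  0.001] [ 4.94  -1.74   8.659]
[ 0.44636459 -0.31796106  0.04904027]
```

Run:
```python
from h import *
f=shot("side");g=shot("wrist")
im=f["color"][:,:,::-1]
o=np.zeros((480,800,3),np.uint8)
o[:,:420]=cv2.resize(im[360:480,320:425],(420,480),interpolation=cv2.INTER_CUBIC)
o[:285,420:]=cv2.resize(g["color"][:,:,::-1],(380,285))
cv2.imwrite("pics/g1.png",o);s=env.sense();print(s["eef_pos"],s["ft_force"],s["moment"],s["opening"])
```

```text
[ 0.44639534 -0.31792348  0.04902708] [-1.37325689  3.4400757   7.39758411] [ 0.83367017  0.15778613 -0.02430244] 0.019774199272768123
```

View pics/g1.png

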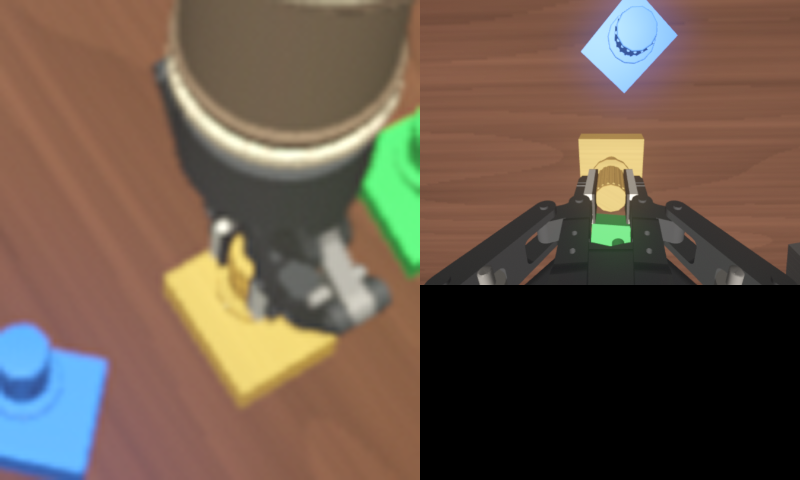

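It is gripped, with the knob between both pads, but cover and tool sit about 9 mm farther in -y than commanded. I'll lift and re-measure.

Request:
{"op": "send_rows", "data": {
  "deltas": "0.006 0 0 0 -0.5 0 0;0.006 0 0 0 -1.5 0 0;0.006 0 0 0 -2.5 0 0;0.006 0 0 0 -3 0 0;0.006 0 0 0 -3 0 0;0.006 0 0 0 -3 0 0"
}}

```text
t: 3.92
eef_pos: [0.4464, -0.3173, 0.1392]
tool_rot: [0.707, -0.005, 0.008, -0.707]
ft_force: [-0.6, 0.3, -4.7]
opening: 0.0202
```

Run:
```python
from h import *
f=shot("side");g=shot("wrist")
import pickle;pickle.dump((f,g,env.sense()),open("l1.pkl","wb"))
plan([(.448,-.318,.14,1.552)])
print(env.sense()["ft_force"])
o=np.zeros((480,800,3),np.uint8)
o[:,:420]=cv2.resize(f["color"][330:450,310:415,::-1],(420,480),interpolation=cv2.INTER_CUBIC)
o[:480,420:]=cv2.resize(g["color"][200:440,225:415,::-1],(380,480),interpolation=cv2.INTER_CUBIC)
cv2.imwrite("pics/g2.png",o)
```

```text
t 4.02 p [ 0.4454 -0.3166  0.1375] jaw az 1.5524 yaxis [-2.0e-04  1.3e-03 -1.0e+00] open 0.0196 F [ 0.4  0.4 -4.3] q7 2.34
[-0.001  0.    -0.   ] [ 0.088 -0.082 -0.045]
[ 0.40944781  0.44570305 -4.2512007 ]
```

View pics/g2.png

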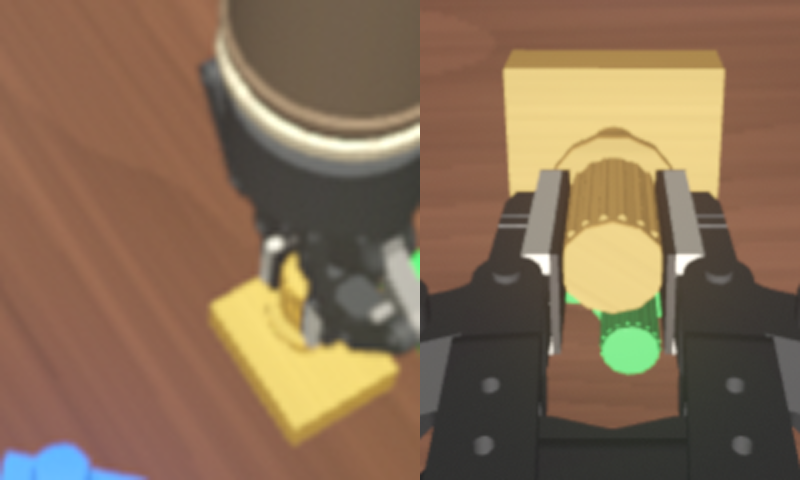

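Run:
```python
from h import *
import pickle
f,g,s=pickle.load(open("l1.pkl","rb"))
wc=lambda x,y:np.array([225+(x-420)/2-.25,200+y/2-.25])
# wrist image right = world +y?, up = world -x
O=[((-.024,.03,.017),(724,68)),((-.024,-.03,.017),(503,68)),((-.024,.03,0),(718,50)),((-.024,-.03,0),(512,50)),((0,0,.074),(613,267))]
p0=s["eef_pos"]
def w(p,L):
    return Rn.from_rotvec([p[4],p[5],p[3]]).apply(L)+p[:3]
r=lambda p:np.concatenate([proj(g,w(p,L))-wc(*u) for L,u in O])
for lock in (1,0):
    rr=lambda p:np.r_[r(p),p[4:]*(1000 if lock else 10)]
    q=least_squares(rr,[*p0-[0,0,.047],0,0,0]).x
    print(q.round(4),(q[:3]-p0).round(4),r(q).reshape(-1,2).round(1).tolist())
```

```text
[ 4.465e-01 -3.167e-01  8.960e-02 -2.070e-02  1.000e-04 -1.000e-04] [ 0.0012 -0.0001 -0.048 ] [[0.1, -0.0], [0.3, -0.3], [-1.4, -0.1], [0.2, -0.4], [0.5, 0.6]]
[ 0.4464 -0.3164  0.0912 -0.0151  0.0071 -0.0172] [ 0.001   0.0002 -0.0463] [[0.6, -0.2], [0.0, -0.1], [-0.8, 0.1], [0.2, 0.1], [-0.1, 0.1]]
```

The cover is held square: offset 1 mm, yaw equal to the jaw's, underside 47 mm below the TCP, level. Next, over the apron.

```bash
cat >> h.py <<'E'
JIG=(.5676,.0910,1.7769)
OFF=.001
def P(d,z,y=0,j=None):
    j=j or JIG;c,s=np.cos(j[2]),np.sin(j[2]);b=j[2]-np.pi/2
    return (j[0]+c*d-s*y-OFF*np.cos(b),j[1]+s*d+c*y-OFF*np.sin(b),z,j[2])
E
python3 - <<'E'
from h import *
plan([P(-.155,.13),P(-.155,.092)])
E
```

```text
t 4.02 p [ 0.4454 -0.3166  0.1375] jaw az 1.5524 yaxis [-2.0e-04  1.3e-03 -1.0e+00] open 0.0196 F [ 0.4  0.4 -4.3] q7 2.34
[-0.001 -0.225 -0.   ] [4.941 0.262 8.615]
[-0.001 -0.225 -0.   ] [4.941 1.529 8.613]
```

Request:
{"op": "send_rows", "data": {
  "deltas": "0 -0.05 0 1 0 1.5 0;0 -0.12 0 2 0 3 0;0 -0.2 0 3 0 5 0;0 -0.225 0 4 0 7 0;0 -0.225 0 4.8 0.2 8.3 0;0 -0.225 0 4.94 0.26 8.61 0;0 -0.225 0 4.94 0.26 8.61 0;0 -0.225 0 4.94 0.26 8.61 0;0 -0.225 0 4.94 0.26 8.61 0;0 -0.225 0 4.94 0.26 8.61 0;0 -0.225 0 4.94 0.26 8.61 0;0 -0.225 0 4.94 0.26 8.61 0"
}}

```text
t: 5.02
eef_pos: [0.5974, -0.0629, 0.1295]
tool_rot: [-0.703, -0.071, 0.073, 0.704]
ft_force: [-0.2, -0.5, -3.9]
opening: 0.0199
```

Run:
```python
from h import *
plan([P(-.155,.092),P(-.155,.089)])
import pickle
f=shot("wrist");t=shot("top");pickle.dump((f,t,env.sense()),open("a1.pkl","wb"))
o=np.zeros((600,800,3),np.uint8);o[:480,:640]=f["color"][:,:,::-1]
o[400:600,560:]=cv2.resize(t["color"][200:275,300:390,::-1],(240,200),interpolation=cv2.INTER_CUBIC)
cv2.imwrite("pics/a1.png",o)
```

```text
t 5.02 p [ 0.5974 -0.0629  0.1295] jaw az 1.7748 yaxis [-1.6e-03  6.0e-04 -1.0e+00] open 0.0199 F [-0.2 -0.5 -3.9] q7 2.02
[-0.001 -0.002 -0.001] [0.047 1.249 0.056]
[-0.001 -0.002 -0.001] [0.047 1.349 0.056]
```

View pics/a1.png

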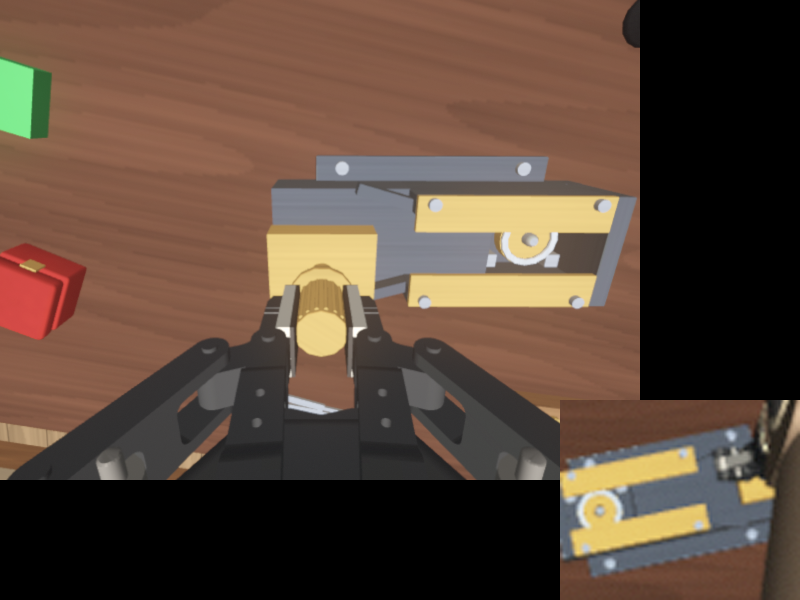

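The cover hangs over the apron, square with the jig. I'll refine the jig pose from this near view: slot corners (414,232) and (409,275), pin (531,241), tail corner (272,187), stop corners (634,198) and (604,305).

Run:
```python
from h import *
import pickle
f,t,s=pickle.load(open("a1.pkl","rb"))
O=[((-.095,.0155,.064),(414,232)),((-.095,-.0155,.064),(409,275)),((0,0,.039),(531,241)),((-.19,.039,.04),(272,188)),((.043,.039,.064),(634.5,198)),((.043,-.039,.064),(604,306))]
print(fit([(f,L,np.array(u)) for L,u in O],JIG))
# cover
wc=np.array
C=[((.03,.024,.017),(377,233)),((-.03,.024,.017),(268,233)),((.03,.024,0),(375,225)),((-.03,.024,0),(268.5,226)),((0,0,.074),(321.5,333))]
p0=s["eef_pos"]
r=lambda p:np.concatenate([proj(f,Rn.from_euler("z",p[3]).apply(L)+p[:3])-u for L,u in C])
q=least_squares(r,[*p0-[0,0,.047],1.775]).x;print(q,q[:3]-p0,r(q).reshape(-1,2).round(1).tolist())
```

```text
(array([0.56845146, 0.08918661, 1.77049561]), array([[-0.3, -0.3],
       [ 0.5,  0.2],
       [ 1. ,  0.8],
       [-1.2,  0.1],
       [ 1. , -0.7],
       [-1.5,  0.3]]))
[ 0.5976832  -0.06254505  0.08148379  1.77608189] [-1.14815948e-04  1.60339309e-05 -4.85000607e-02] [[0.2, 0.4], [-1.4, 0.5], [-2.3, -0.7], [2.5, -1.6], [0.7, 0.9]]
```

```bash
sed -i 's/^JIG=.*/JIG=(.5680,.0902,1.7737)/;s/^OFF=.*/OFF=.0005/' h.py
python3 - <<'E'
from h import *
plan([P(-.155,.091),P(-.155,.087)])
E
```

```text
t 5.12 p [ 0.5978 -0.0626  0.13  ] jaw az 1.7751 yaxis [-5.0e-04  1.1e-03 -1.0e+00] open 0.0195 F [-0.4  0.5 -4.3] q7 2.02
[-0.001  0.001 -0.   ] [0.037 1.299 0.02 ]
[-0.001  0.001 -0.   ] [0.037 1.433 0.019]
```

Request:
{"op": "send_rows", "data": {
  "deltas": "0 0 0 0.03 0.5 0.02 0;0 0 0 0.03 1 0.02 0;0 0 0 0.03 1.25 0.02 0;0 0 0 0.03 1.35 0.02 0;0 0 0 0.03 1.4 0.02 0;0 0 0 0.03 1.43 0.02 0;0 0 0 0.03 1.43 0.02 0;0 0 0 0.03 1.43 0.02 0"
}}

```text
t: 5.78
eef_pos: [0.598, -0.062, 0.0893]
tool_rot: [-0.703, -0.072, 0.072, 0.704]
ft_force: [-8.7, 1.5, 13.2]
opening: 0.0198
```

Run:
```python
from h import *
plan([P(-.155,.087),P(-.1,.087),P(-.06,.087)])
```

```text
t 5.78 p [ 0.598  -0.062   0.0893] jaw az 1.7743 yaxis [-9.0e-04  2.3e-03 -1.0e+00] open 0.0198 F [-8.7  1.5 13.2] q7 2.04
[-0.002  0.001 -0.   ] [0.026 0.075 0.005]
[-0.002  0.001 -0.   ] [0.027 0.08  1.838]
[-0.002  0.001 -0.   ] [0.028 0.083 3.171]
```

Request:
{"op": "send_rows", "data": {
  "deltas": "0 0 0 0.02 0.01 0.1 0;0 0 0 0.02 0.01 0.3 0;0 0 0 0.02 0.01 0.5 0;0 0 0 0.02 0.01 0.7 0;0 0 0 0.02 0.02 0.9 0;0 0 0 0.02 0.02 1.1 0;0 0 0 0.02 0.02 1.3 0;0 0 0 0.02 0.02 1.5 0;0 0 0 0.02 0.02 1.7 0;0 0 0 0.02 0.02 1.84 0;0 0 0 0.02 0.02 1.84 0"
}}

```text
t: 6.7
eef_pos: [0.5875, -0.0066, 0.0891]
tool_rot: [-0.702, -0.072, 0.072, 0.704]
ft_force: [0.7, -0.9, 4.8]
opening: 0.0199
```

Run:
```python
from h import *
plan([P(-.1,.089),P(-.06,.089),P(-.03,.089)])
f=shot("wrist");cv2.imwrite("pics/s1.png",f["color"][:,:,::-1])
```

```text
t 6.7 p [ 0.5875 -0.0066  0.0891] jaw az 1.7754 yaxis [-5.0e-04  2.9e-03 -1.0e+00] open 0.0199 F [ 0.7 -0.9  4.8] q7 1.95
[-0.003  0.002  0.   ] [-0.005  0.003 -0.043]
[-0.003  0.002  0.   ] [-0.003  0.007  1.29 ]
[-0.003  0.002  0.   ] [-1.00e-03  1.00e-02  2.29e+00]
```

View pics/s1.png

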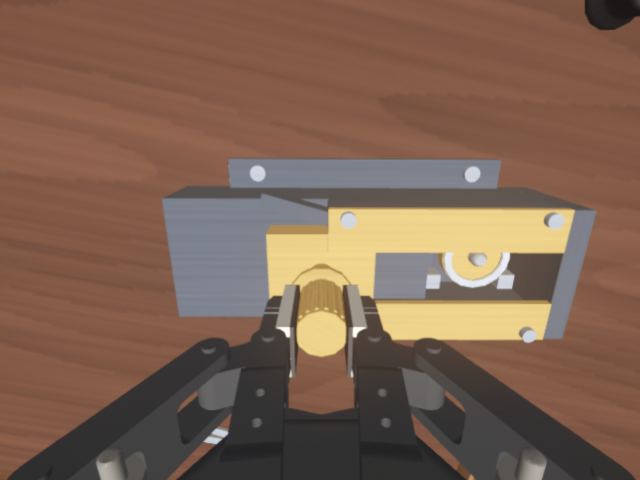

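The plate's front is under the keepers and the force is low. I'll slide on to about x = -22 mm.

Request:
{"op": "send_rows", "data": {
  "deltas": "0 0 0 0 0.01 0.2 0;0 0 0 0 0.01 0.4 0;0 0 0 0 0.01 0.6 0;0 0 0 0 0.01 0.8 0;0 0 0 0 0.01 1 0;0 0 0 0 0.01 1.2 0;0 0 0 0 0.01 1.4 0;0 0 0 0 0.01 1.6 0;0 0 0 0 0.01 1.8 0;0 0 0 0 0.01 2 0;0 0 0 0 0.01 2.2 0;0 0 0 0 0.01 2.4 0;0 0 0 0 0.01 2.55 0;0 0 0 0 0.01 2.55 0"
}}

```text
t: 7.92
eef_pos: [0.5716, 0.0701, 0.0891]
tool_rot: [-0.702, -0.072, 0.073, 0.705]
ft_force: [0.3, -1.6, 4.8]
opening: 0.0196
```

Run:
```python
from h import *
plan([P(-.01,.089),P(0,.089),P(0,.077)])
f=shot("wrist");cv2.imwrite("pics/s2.png",f["color"][:,:,::-1])
```

```text
t 7.92 p [0.5716 0.0701 0.0891] jaw az 1.7767 yaxis [-0.001   0.0042 -1.    ] open 0.0196 F [ 0.3 -1.6  4.8] q7 1.81
[-0.004  0.003 -0.   ] [0.001 0.004 0.348]
[-0.004  0.003 -0.   ] [0.002 0.005 0.681]
[-0.004  0.003 -0.   ] [0.002 0.405 0.679]
```

View pics/s2.png

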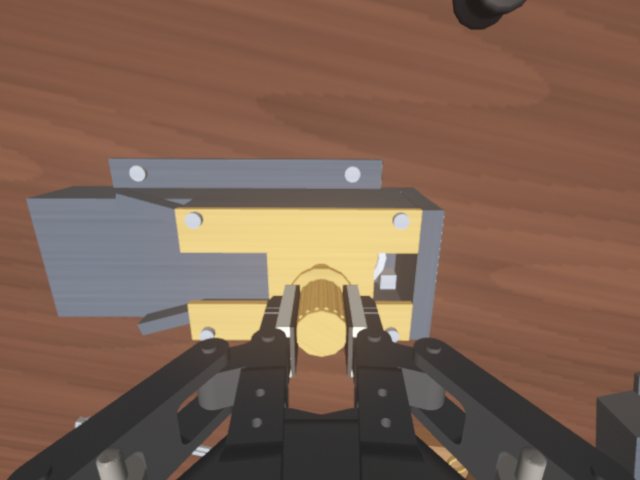

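Request:
{"op": "send_rows", "data": {
  "deltas": "-0.004 0 0 0 0.01 0.1 0;-0.004 0 0 0 0.01 0.2 0;-0.004 0 0 0 0.01 0.3 0;-0.004 0 0 0 0.01 0.4 0;-0.004 0 0 0 0.01 0.5 0;-0.004 0 0 0 0.02 0.56 0;-0.004 0 0 0 0.04 0.62 0;-0.004 0 0 0 0.06 0.66 0;-0.004 0 0 0 0.06 0.66 0;-0.004 0 0 0 0.06 0.66 0"
}}

```text
t: 8.8
eef_pos: [0.5663, 0.0906, 0.0863]
tool_rot: [-0.703, -0.072, 0.074, 0.704]
ft_force: [0.1, -0.6, -4.5]
opening: 0.0203
```

Run:
```python
from h import *
plan([P(0,.087),P(0,.077)])
```

```text
t 8.8 p [0.5663 0.0906 0.0863] jaw az 1.7774 yaxis [-0.0028  0.0011 -1.    ] open 0.0203 F [ 0.1 -0.6 -4.5] q7 1.77
[-0.002  0.004 -0.003] [ 0.036 -0.022 -0.023]
[-0.002  0.004 -0.003] [ 0.036  0.311 -0.024]
```

It dropped in: TCP below track level with only its weight hanging. Now I'll press.

Request:
{"op": "send_rows", "data": {
  "deltas": "0 0 0 0.01 0.05 -0.01 0;0 0 0 0.01 0.1 -0.01 0;0 0 0 0.01 0.15 -0.01 0;0 0 0 0.01 0.2 -0.01 0;0 0 0 0.01 0.25 -0.01 0;0 0 0 0.01 0.3 -0.01 0;0 0 0 0.01 0.34 -0.01 0;0 0 0 0.01 0.38 -0.01 0;0 0 0 0.01 0.42 -0.01 0;0 0 0 0.01 0.42 -0.01 0;0 0 0 0.01 0.42 -0.01 0;0 0 0 0.01 0.42 -0.01 0",
  "squeeze": 90
}}

```text
t: 9.8
eef_pos: [0.5666, 0.0907, 0.0771]
tool_rot: [-0.702, -0.072, 0.074, 0.705]
ft_force: [-12.9, -2.0, 36.6]
opening: 0.0193
```

Run:
```python
from h import *
plan([P(0,.077)])
f=shot("wrist");s=shot("side")
o=np.zeros((480,800,3),np.uint8);o[:,:480]=f["color"][:,80:560,::-1]
o[:320,480:]=cv2.resize(s["color"][190:310,280:400,::-1],(320,320),interpolation=cv2.INTER_CUBIC)
cv2.imwrite("pics/p1.png",o)
```

```text
t 9.8 p [0.5666 0.0907 0.0771] jaw az 1.7774 yaxis [-0.0024  0.0034 -1.    ] open 0.0193 F [-12.9  -2.   36.6] q7 1.78
[-0.004  0.004 -0.002] [ 0.025  0.002 -0.026]
```

View pics/p1.png

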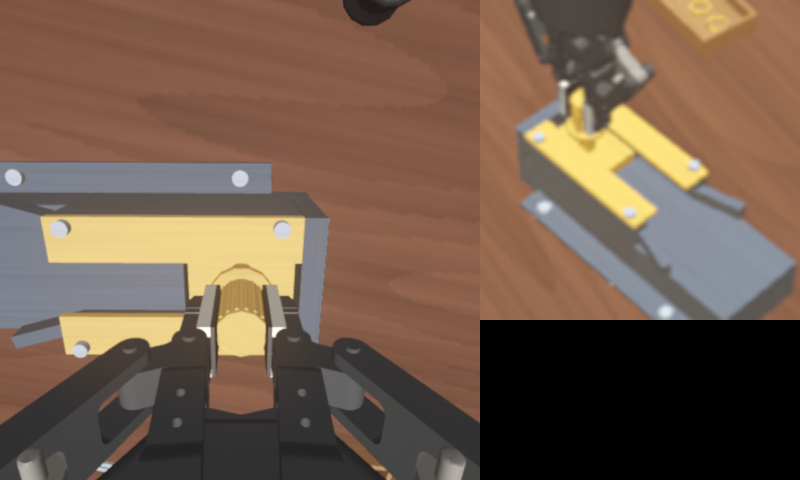

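TCP is 12.2 mm below the track-contact height and the force is well above the spring's, so the cover is on its shoulders. I'll ease the press a little, remove the side load, and verify.

Request:
{"op": "send_rows", "data": {
  "deltas": "0 0 0 0 0.07 0 0;0 0 0 0 0.07 0 0;0 0 0 0 0.07 0 0;0 0 0 0 0.07 0 0;0 0 0 0 0.07 0 0;0 0 0 0 0.07 0 0"
}}

```text
t: 10.4
eef_pos: [0.5666, 0.0907, 0.0772]
tool_rot: [-0.702, -0.072, 0.073, 0.705]
ft_force: [-9.5, -2.8, 24.8]
opening: 0.0194
```

Run:
```python
from h import *
plan([P(0,.077)])
f=shot("wrist");s=env.sense()
print(s["qvel"].round(3))
for L in ((0,0,.102),(.03,.024,.045),(-.03,.024,.045)):
    b=JIG[2];print(proj(f,Rn.from_euler("z",b).apply(L)+[JIG[0],JIG[1],0]).round(1))
cv2.imwrite("pics/e1.png",cv2.resize(f["color"][180:380,220:440,::-1],(660,600),interpolation=cv2.INTER_CUBIC))
```

```text
t 10.4 p [0.5666 0.0907 0.0772] jaw az 1.7772 yaxis [-0.0021  0.0048 -1.    ] open 0.0194 F [-9.5 -2.8 24.8] q7 1.78
[-0.005  0.003 -0.001] [ 0.026  0.005 -0.028]
[-0.    -0.    -0.002  0.001 -0.     0.001 -0.002]
[319.7 334.1]
[374.7 234.5]
[264.9 234.2]
```

View pics/e1.png

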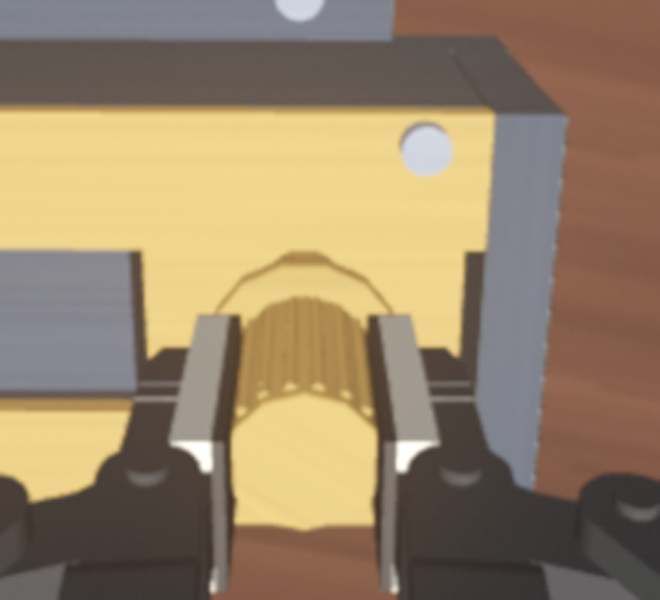

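```bash
python3 -c "
from rig import env
print(env.close_job());s=env.sense();print(s['t'],s['eef_pos'],s['ft_force'],s['opening'])"
```

```text
the job is handed in; nothing more can be done
None
the job is handed in; nothing more can be done
```

The brass cover is over the pin, pressed down in the jig's pocket, with the gripper still holding it. I handed the job in at about 10.4 s of the 45 s; no verdict was reported.

I gripped the cover by its knob, laid it on the apron, slid it under the keepers until it dropped into the pocket, and pressed it home.

**Last checks**
- **Depth:** the fingers ended 12.1 mm below their height on the track, against the 12 mm expected when the cover is fully home.
- **Press:** the upward force was about 25 N. The spring accounts for only about 8 N of that after the cover's weight, so the rest is borne by the shoulders.
- **Position:** the knob showed within about 2 px (under 1 mm) of where a seated cover should appear. The jaw angle, which matched the cover's when gripped, was about 0.004 rad off the jig's estimated angle.
- **Stillness:** the arm was at rest and the grip was on the knob, with 90 N squeeze set.

**What disagreed**
- The cover shifted about 9 mm sideways on the counter while I gripped it. I did not find the cause, but measured it again after lifting and it was square in the fingers.
- A side force of about 10 N remained while pressing.
- I could not see the spring bed directly, so its travel is inferred from the height.
- No bystander contact showed, but I did not re-measure their positions at the end.

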